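Clear a stuck toy van from the level crossing with tongs

TASK

A toy van is stuck on the model railway's level crossing: first slide the throttle grip on the control desk to the long stop mark at the middle of its track and leave it there, then take the tongs from their cradle, close their tips on the sides of the van and lift it about 12 cm above the road. Finish while still holding the tongs closed on the van up in the air. Touch the van only with the tongs, and leave the wagon, the cottage and the fir tree undisturbed.

Things in the scene. Friction and masses are not known exactly. Their poses are not given: they have to be found in the camera images.
- throttle (a joint): Position of the throttle grip along its track, in m: 0 at one end, 0.100 at the other, growing towards the desk's +y; the stop mark is at 0.050. At the start it is at 0.002 to 0.028. It moves with about 1.5 N of friction and stays where it is left (no spring, no detent).
- throttle_top (a point): Centre of the top face of the throttle grip, a grey upright block 28 mm (its x) by 20 mm (its y, the sliding direction) by 40 mm tall, standing on an aluminium track strip 14 mm high on the black control desk; its top is 79 mm above the table. x and y turn with the desk.
- stop_mark (a point): Where the centre of the grip's top is when the throttle is at stop: over the long white mark on both sides of the track's middle; axes as throttle_top. The desk is a fixed black box 110 mm (x) by 190 (y) by 25 high centred under this point, 79 mm below to the table. Desk and cradle lie left and right of the robot's centreline, either way round.
- tongs: Steel spring tongs, 80 g, lying flat. Origin: midway between the two black rubber grip panels (36 mm long, 22 high), 33 mm above the table; x to the tips, y closing direction, z up. Pivot disc (24 mm) at x = -65 mm, tips end at +137 mm. Open, 48 mm over the panels, 38 closed on the van, 30 shut. The spring pushes each panel out with 7 to 8 N, so fingers set to 45 mm carry the tongs open.
- tongs_left (a joint): How far the tongs' left arm is closed, in rad: 0 open, 0.074 with the tips on the van's sides, 0.14 shut. The right arm always turns by the same amount.
- tongs_tip (a point): Midway between the tip pads, 125 mm ahead of the tongs' origin, same axes. Tip pads 24 mm long (x), 16 mm high (as the arms). Gap between them 56 mm open, 28 on the van: the tips move about 2.9 times as far as the panels. Open, the outsides of the tips are 82 mm apart. Let go, the tongs spring open.
- cradle: Fixed wooden cradle, a base 170 mm (x) by 100 mm (y) by 6 mm with two cross bars 10 mm wide and 25 mm high, at x = -72 and +50 mm. Origin under the base's centre, on the table. The tongs lie across the bars, their grip panels between them, free on both sides, their origin at about x = -30 mm.
- crossing: Fixed railway module, a board 130 mm (x) by 360 mm (y) by 18 mm with a straight track along y (rails 6 mm high) and a grey road panel across it along x, 130 mm square, centred at y = -10 mm, its top 24 mm above the table. Origin under the board's centre, on the table.
- road_top (a point): Centre of the road panel's top surface, 24 mm above the table; axes as crossing.
- van: White die-cast toy van, black wheels that do not turn, 66 mm long (x), 28 wide (y), 31 high, 30 to 65 g. Flat parallel sides from 4 to 31 mm up (20 at the bonnet, -x). Origin under its centre, on the road. Bonnet towards the robot, up to 0.5 rad askew of the robot's x axis. Tongs reach it from the robot's side along its length, the gripper outside the board's edge.
- wagon: Open wooden goods wagon, 44 mm by 90 mm by 41 mm high, standing on the rails beside the road panel (its centre about 118 mm along the crossing's +y). Origin under its centre. Leave alone.
- cottage: Brick model cottage, 80 mm by 100 mm, 90 mm high, beyond the work on one side. Origin under its centre. Leave alone.
- fir: Model fir tree, 70 mm across, 120 mm high, beyond the work on the other side. Origin under its centre. Leave alone.
Things that resemble listed ones, but are neither listed nor needed, are in the scene too. There is more than one size of the part that bears throttle; the job needs the larger.

How it is judged:
On the way, in this order (a step that is already met when the one before it is completed fails the run):
1. the throttle stands at the stop mark, before the van is lifted (value of joint throttle between 0.043 and 0.057 m and velocity of joint throttle between -0.01 and 0.01 m/s and distance of van from where it was at the start of the episode below 0.02 m), for 0.3 s.
2. the van is lifted in the tongs (z of van in the frame of road_top above 0.09 m and contact force between tongs and van above 0.5 N and x of van in the frame of tongs_tip between -0.045 and 0.045 m and y of van in the frame of tongs_tip between -0.02 and 0.02 m and value of joint tongs_left above 0.03 rad and contact force between the fingers and tongs above 2 N and contact force between each of the fingers, the arm and van below 0.1 N and contact force between van and crossing below 0.05 N and contact force between tongs and crossing below 0.1 N and contact force between van and wagon below 0.05 N), for 0.2 s.
At the end, for the whole second after the job is handed in: Throttle within 7 mm of the stop mark; van over 9 cm above the road, between the tongs' tips (within 45 mm lengthwise, 20 mm sideways), pressed by the tongs (over 0.5 N), which the fingers hold (over 2 N); nothing else touching the van, and it is still (all of step 2 and value of joint throttle between 0.043 and 0.057 m and linear speed of van below 0.03 m/s); the arm keeps its last pose, push and grip.
It fails at once if the van is touched by the robot's fingers or arm (contact force between any of the fingers, the arm and van above 0.5 N).
It fails at once if the wagon, the cottage or the fir is moved by more than 2 cm (distance of any of wagon, cottage, fir from where it was at the start of the episode above 0.02 m).
It also fails if it takes over 58 s, if anything falls off the work surface, if the arm or the gripper's body presses on something with over 40 N, if the wrist force passes 120 N, or if a joint passes its speed limit or range.

ROBOT

A 6-joint arm with a two-finger parallel gripper is mounted at the origin on the work surface. World frame = base frame: x ahead of the robot, y to its left, z up, the work surface at z = 0. Lengths are in m, angles in rad, forces in N, time in s.
With the tool pointing down it reaches from about 0.3 to 0.775 m from the base axis. Payload 14.6 kg.
Tool frame: the origin (TCP) lies at the very end of the fingers, on their centre line; the grasp point (between the pads) lies 19 mm behind it; y points along the fingers, x is the direction in which the jaws open and shut, and the axes are right-handed (so a half turn about y gives the same grasp; the last joint's range is limited). The gripper opens to 94 mm and grips with 3 to 60 N. Pads are 16 mm wide; open, the fingers measure 119 mm over their backs; the gripper's body (75 mm by 177 mm) begins 78 mm behind the grasp point.
Start: joints at [1.207, 0.3, 1.521, -0, 1.321, -0.067], TCP at [0.161, 0.526, 0.205] pointing down, gripper open.
Joint ranges: [-3.03, 3.03], [-0.79, 2.21], [0.23, 2.52], [-1.04, 4.18], [0, 3.07], [-2.55, 2.55]. Speed limits (rad/s): [2.22, 2.22, 2.57, 3.14, 3.14, 3.14].

INTERFACE

Orientations are given as [roll, pitch, yaw] about the fixed x, y, z axes, in that order (R = Rz(yaw) Ry(pitch) Rx(roll)).
In Python, from station import * gives the robot as it stands.
- The arm moves only by the tool send_rows, never from a script. Its argument "series" is text: rows parted by semicolons, each of 7 numbers parted by spaces: the turn, a rotation vector about the tool's x, y, z in units of 5 degrees (1.0 is 5 degrees), then the shift along the tool's x, y, z in cm, then the opening, from -1 (shut) to 1 (fully open). A call has exactly 10 rows; each row is the pose to reach, as a shift and turn from the pose commanded when the call began, along the tool's axes at that moment; what a row does not reach only later rows make up. A row lasts 1/12 s, in which the tool goes at most 41.7 mm and 7.16 degrees, less where a joint would pass 70% of its speed; a pose out of reach is approached as far as the arm can. A call with a gripper value outside its range is refused whole. The fingers move at their own pace and stop on an object; "newtons" is the grip in N (left out, the last holds). Time passes only in rows, so rows that repeat a pose let the fingers close, or fill a call up. It gives the time, the measured TCP pose, the force and the opening at its end, in the units of the state.
- get_obs(): the state, without advancing time (a new reading comes with each control period).
- camera(name): name is "scene" or "top" or "wrist"; returns the picture (384x512x3 uint8, red, green, blue); there is no depth.
- camera_info(name): a dict with "K" (3x3 intrinsics, pixels), "R" (3x3) and "t" (3): a world point X has camera coordinates R X + t; the wrist camera has in their place "mount" (4x4, takes a point from camera to tool coordinates, whose origin is the TCP and whose axes are the tool frame's). Camera axes: x right, y down, z forward; pixel columns grow to the right and rows downward; lengths in m; the calibration is good to about 2 mm. A picture is of the moment at which its call begins: read the wrist's pose just before it. camera_info takes no time and is no camera call.
- hand_in(): hands the job in, once; it reports no verdict.
The state is a dict: "time_s": time; "qpos": joint angles; "joint_vel": joint speeds; "tau": joint torques, N m; "ee_pos": TCP position; "eef_rot": TCP orientation; "force": force on the tool from outside, world axes, zero at the start; "moment": the same for the moment, N m; "grip_width": finger opening in m.
Only numpy, scipy, OpenCV 4.12 (cv2) and the standard library are available. Lean on these libraries where they do the work, as an engineer would, in place of code of your own. Each camera call takes 0.05 s, during which the arm holds its last target. There are 200 camera calls.

## Working session

There is one attempt and no reset: what is moved stays moved. The work goes in short steps, Python scripts to look and compute and a tool call to move; the robot and the scene stay as the last step left them, time stands still between calls to the robot, and variables do not carry over. Pictures are saved under pics/ and viewed, on a budget of 10 in all, crops included, one or two more only if the job needs it, and the job is handed in when it is done.

Besides the shell and the picture viewer there is one more tool, called after "Call:" as name(argument=value, ...) on one line, values as JSON. send_rows: Moves the arm, as the interface text tells. Its arguments: {"type":"object","properties":{"series":{"type":"string"},"newtons":{"type":"number"}},"required":["series"]}

```bash
mkdir -p pics; ls
python3 - <<'E'
from station import *
import cv2,numpy as np
o=get_obs();print({k:np.round(v,3).tolist() for k,v in o.items()})
for n in ("scene","top"):
    im=camera(n);cv2.imwrite(f"pics/{n}0.png",im[:,:,::-1]);c=camera_info(n);print(n,np.round(c["K"],1).tolist(),np.round(c["R"],3).tolist(),np.round(c["t"],3).tolist())
print(camera_info("wrist"))
a=cv2.imread("pics/top0.png");cv2.imwrite("pics/top0b.png",cv2.resize(a,(800,600),interpolation=cv2.INTER_CUBIC))
E
```

```text
pics
{'time_s': 0.0, 'qpos': [1.207, 0.3, 1.522, -0.0, 1.321, -0.067], 'joint_vel': [0.0, -0.001, -0.001, 0.001, 0.001, 0.001], 'tau': [-0.002, -53.179, -35.273, 0.071, 0.024, -0.0], 'ee_pos': [0.161, 0.526, 0.205], 'eef_rot': [-1.571, 0.001, 1.274], 'force': [-0.062, 0.409, -0.11], 'moment': [0.017, -0.004, 0.017], 'grip_width': 0.094}
scene [[467.7, 0.0, 265.6], [0.0, 467.7, 191.0], [0.0, 0.0, 1.0]] [[-0.86, 0.511, 0.012], [0.401, 0.689, -0.603], [-0.316, -0.514, -0.797]] [0.484, -0.154, 1.549]
top [[453.6, 0.0, 255.8], [0.0, 453.6, 194.8], [0.0, 0.0, 1.0]] [[-0.01, -1.0, -0.014], [-0.994, 0.012, -0.107], [0.107, 0.013, -0.994]] [-0.001, 0.529, 1.286]
{'K': array([[288.89555159,   0.        , 258.7526986 ],
       [  0.        , 288.89555159, 192.49405274],
       [  0.        ,   0.        ,   1.        ]]), 'mount': array([[ 9.99999439e-01, -8.59869057e-04,  6.18838611e-04,
         8.06762011e-04],
       [-8.06005305e-04, -2.38423460e-01,  9.71160957e-01,
        -1.78948592e-01],
       [-6.87525614e-04, -9.71160911e-01, -2.38424020e-01,
         6.85308289e-02],
       [ 0.00000000e+00,  0.00000000e+00,  0.00000000e+00,
         1.00000000e+00]])}
```

View pics/top0b.png

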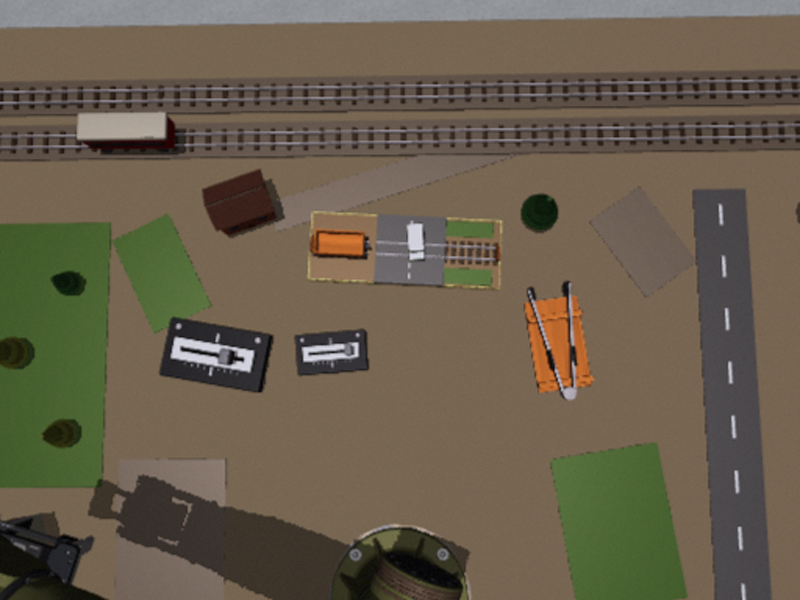

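View pics/scene0.png

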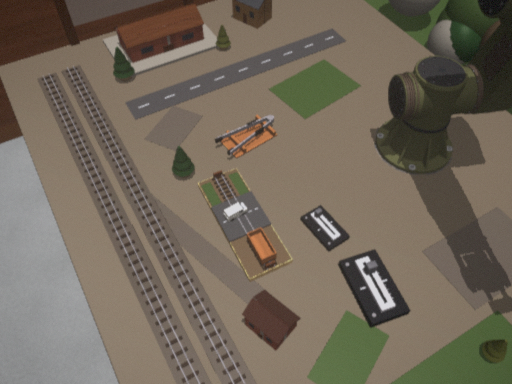

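The top view (800-wide) shows the large desk with its grip at (226,355) and a smaller decoy desk at (331,352). The tongs are on the orange cradle, pivot at (569,393) and tips at (531,290) and (569,287). The van is at (415,241), with the wagon at (340,244).

```bash
cat > h.py <<'E'
from station import *
import cv2,numpy as np
from scipy.spatial.transform import Rotation as Ro
def toworld(name,uv,z,tool=None):
    c=camera_info(name);uv=np.atleast_2d(np.asarray(uv,float))
    d=np.c_[uv,np.ones(len(uv))]@np.linalg.inv(c["K"]).T
    if name=="wrist":
        p,r=tool;Rt=Ro.from_euler('xyz',r).as_matrix();M=c["mount"]
        o=Rt@M[:3,3]+p;d=d@(Rt@M[:3,:3]).T
    else: o=-c["R"].T@c["t"];d=d@c["R"]
    return o+d*((z-o[2])/d[:,2])[:,None]
def rects(mask,mn=20):
    out=[]
    for c in cv2.findContours(mask.astype(np.uint8),cv2.RETR_EXTERNAL,cv2.CHAIN_APPROX_NONE)[0]:
        if cv2.contourArea(c)>mn: out.append((cv2.contourArea(c),c[:,0,:]))
    return sorted(out,key=lambda a:-a[0])
def wrect(name,c,z,tool=None):
    w=toworld(name,c,z,tool)[:,:2]; (x,y),(a,b),t=cv2.minAreaRect((w*1000).astype(np.float32))
    if b>a:a,b,t=b,a,t+90
    return np.round([x,y,a,b,(t+90)%180-90],1)  # mm, long axis angle deg
E
python3 - <<'E'
from h import *
im=cv2.imread("pics/top0.png");hsv=cv2.cvtColor(im,cv2.COLOR_BGR2HSV);H,S,V=cv2.split(hsv)
def show(n,m,z,roi,mn=20,k=4):
    x0,y0,x1,y1=[int(v/1.5625) for v in roi];mm=np.zeros(m.shape,bool);mm[y0:y1,x0:x1]=m[y0:y1,x0:x1]
    for a,c in rects(mm,mn)[:k]: print(n,a,np.round(c.mean(0)),wrect("top",c,z))
show("desk",(V<60),.025,(150,305,285,400),200)
show("desk white",(V>190)&(S<40),.039,(150,305,285,400),3,6)
show("grip",(V>70)&(V<170)&(S<60),.079,(190,335,250,375),5)
show("van",(V>170)&(S<40),.055,(395,215,430,265),5)
show("wagon",(H<15)&(S>150)&(V>120),.06,(300,220,372,265),20)
show("cradle",(H<15)&(S>150)&(V>120),.02,(500,270,620,410),20)
show("cottage",(S>60)&(V<80),.08,(195,160,290,245),100,1)
show("fir",(V<75)&(S>60),.05,(510,180,570,240),50,1)
show("road",(S<45)&(V>50)&(V<130),.024,(365,205,455,295),50,3)
p=lambda x,y:np.array([x,y])/1.5625
print("pivot",toworld("top",p(569,393),.045),"tips",toworld("top",[p(531,290),p(569,287)],.045))
a=im[110:270,80:400]
cr=lambda x0,y0,w,h:cv2.resize(im[y0:y0+h,x0:x0+w],(400,300),interpolation=cv2.INTER_CUBIC)
cv2.imwrite("pics/c1.png",np.vstack([np.hstack([cr(95,190,88,66),cr(225,125,88,66)]),np.hstack([cr(320,175,88,66+10)[:300],cr(180,195,88,66)])]))
E
```

```text
desk 2407.5 [138. 227.] [440.6 334.3 195.2 108.7  79.3]
desk white 203.0 [125. 225.] [446.2 365.   92.6  35.8  79.3]
desk white 84.0 [154. 230.] [432.1 290.1  47.4  35.8  79.2]
grip 59.0 [141. 227.] [435.7 319.5  98.7  28.1  87.2]
grip 16.5 [140. 235.] [410.7 315.8 107.9  16.5  79.2]
van 129.0 [265. 151.] [653.9 -36.3  49.6  25.8  -0.7]
van 22.0 [266. 163.] [617.3 -37.3  24.5  10.  -81.1]
wagon 341.5 [215. 152.] [643.2 104.7  91.   45.2  86.2]
cradle 636.0 [357. 216.] [ 456.8 -298.3  163.9   56.     7.5]
cradle 404.5 [344. 224.] [ 448.1 -258.9  167.6   35.2   14.3]
cradle 302.0 [371. 219.] [ 459.6 -343.4  167.9   29.5    1.2]
cottage 1395.0 [155. 129.] [711.2 276.3 130.3 103.2 -70.8]
fir 433.5 [345. 136.] [ 694.6 -264.6   70.8   66.2   -1.6]
road 1498.5 [261. 158.] [633.8 -30.3 137.1 131.2  86.4]
pivot [[ 0.36330357 -0.31036766  0.045     ]] tips [[ 0.5510951  -0.24772168  0.045     ]
 [ 0.55578758 -0.31726173  0.045     ]]
```

View pics/c1.png

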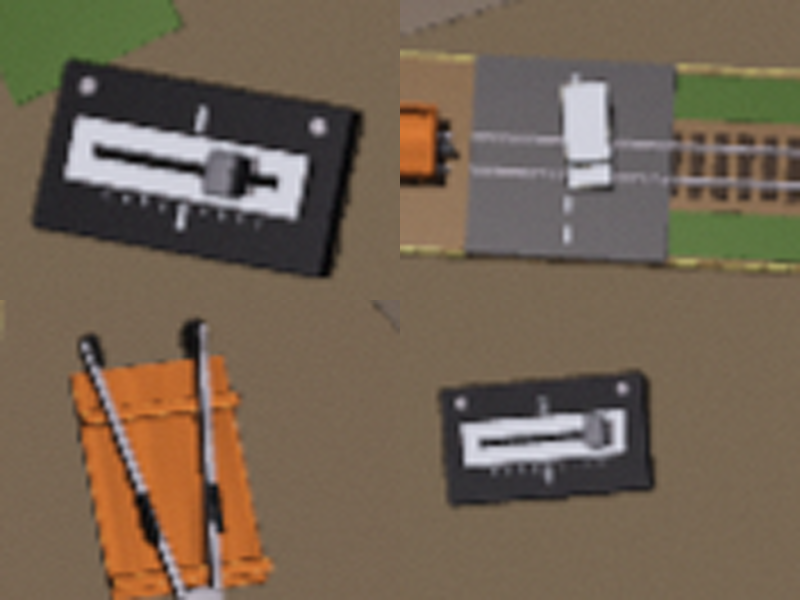

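```bash
cat >> h.py <<'E'
def delta(p,yaw,o=None):
    o=o or get_obs();R0=Ro.from_euler('xyz',o["eef_rot"]);R1=Ro.from_euler('xyz',[-np.pi/2,0,yaw])
    return np.round(np.r_[(R0.inv()*R1).as_rotvec()*36/np.pi,R0.inv().apply(np.asarray(p)-o["ee_pos"])*100],2)
E
python3 - <<'E'
from h import *
q=lambda x,y:[95+x/4.545,190+y/4.545]
m=toworld("top",[q(202,120),q(181,216)],.025);print("marks",m,m.mean(0))
g=toworld("top",[q(222,160)],.079);print("grip",g)
print(delta([.435,.315,.19],1.384))
E
```

```text
marks [[0.47057868 0.33151928 0.025     ]
 [0.40967865 0.34385977 0.025     ]] [0.44012866 0.33768953 0.025     ]
grip [[0.44259758 0.30420869 0.079     ]]
[-0.000e+00 -1.260e+00 -1.000e-02 -1.213e+01  1.510e+00 -3.239e+01]
```

Call:
send_rows(series="0 -1.26 0 -12.1 1.5 -32.4 1;0 -1.26 0 -12.1 1.5 -32.4 1;0 -1.26 0 -12.1 1.5 -32.4 1;0 -1.26 0 -12.1 1.5 -32.4 1;0 -1.26 0 -12.1 1.5 -32.4 1;0 -1.26 0 -12.1 1.5 -32.4 1;0 -1.26 0 -12.1 1.5 -32.4 1;0 -1.26 0 -12.1 1.5 -32.4 1;0 -1.26 0 -12.1 1.5 -32.4 1;0 -1.26 0 -12.1 1.5 -32.4 1", newtons=30)

```text
time_s: 0.93
ee_pos: [0.4371, 0.3135, 0.1898]
eef_rot: [-1.57, 0.001, 1.38]
force: [0.2, -0.5, 0.8]
grip_width: 0.0939
```

Run:
```python
from h import *
o=get_obs();im=camera("wrist");cv2.imwrite("pics/w1.png",im[:,:,::-1])
np.savez("w1.npz",p=o["ee_pos"],r=o["eef_rot"]);print(o["ee_pos"],o["eef_rot"],o["force"])
```

```text
[0.43708266 0.31346264 0.18979856] [-1.57019019e+00  8.59342070e-04  1.38023586e+00] [ 0.19846085 -0.47116442  0.80315008]
```

View pics/w1.png

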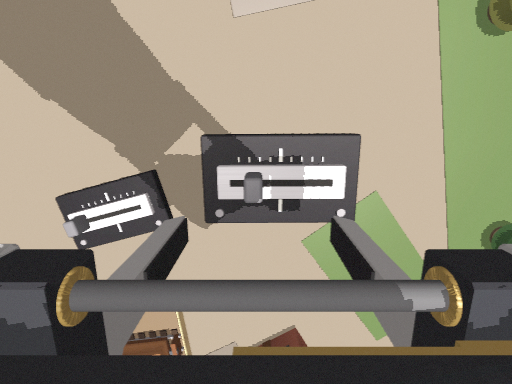

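The wrist view shows the desk square to the image, the long marks at (281,154) and (280,205), and the grip around (254,187).

Run:
```python
from h import *
im=cv2.imread("pics/w1.png");T=np.load("w1.npz");t=(T["p"],T["r"])
V=im.max(2)
for y in (176,180,184,188,192,196,200): print(y,V[y,238:272].tolist())
m=toworld("wrist",[[281,154],[280,205]],.025,t);print(m,m.mean(0))
D,=[c for a,c in rects((V<70)[120:226,195:365],4000)[:1]];print(wrect("wrist",D+[195,120],.025,t))
print(toworld("wrist",[[254,180],[254,188]],.079,t))
```

```text
176 [224, 223, 224, 222, 224, 223, 164, 92, 78, 76, 77, 79, 77, 79, 80, 77, 79, 81, 79, 76, 78, 76, 70, 72, 175, 213, 218, 218, 218, 217, 217, 255, 255, 236]
180 [51, 41, 52, 46, 44, 63, 102, 119, 127, 128, 127, 128, 127, 129, 127, 127, 129, 126, 126, 127, 125, 121, 114, 97, 65, 52, 50, 50, 49, 52, 51, 44, 69, 55]
184 [49, 48, 48, 54, 49, 69, 101, 118, 129, 137, 138, 138, 138, 138, 137, 137, 136, 135, 137, 135, 134, 127, 117, 105, 70, 55, 50, 47, 49, 70, 75, 77, 58, 51]
188 [215, 215, 213, 214, 213, 160, 113, 116, 127, 135, 133, 135, 134, 133, 134, 132, 133, 129, 132, 132, 131, 124, 115, 105, 184, 255, 255, 255, 255, 255, 255, 255, 255, 232]
192 [216, 215, 215, 213, 214, 175, 123, 114, 126, 132, 131, 132, 133, 132, 131, 131, 130, 129, 133, 129, 129, 125, 113, 106, 186, 255, 255, 255, 255, 255, 255, 255, 231, 211]
196 [212, 211, 211, 212, 211, 174, 121, 115, 124, 129, 129, 126, 129, 128, 126, 128, 127, 127, 128, 129, 127, 125, 115, 108, 189, 255, 255, 255, 255, 255, 255, 255, 255, 230]
200 [51, 48, 50, 49, 48, 54, 94, 113, 122, 126, 128, 130, 128, 126, 126, 125, 125, 125, 127, 126, 128, 175, 177, 160, 96, 46, 48, 49, 48, 44, 46, 46, 47, 49]
[[0.41168308 0.34613937 0.025     ]
 [0.47348529 0.33408734 0.025     ]] [0.44258418 0.34011336 0.025     ]Traceback (most recent call last):
  File "<stdin>", line 6, in <module>
ValueError: not enough values to unpack (expected 1, got 0)
```

Run:
```python
from h import *
T=np.load("w1.npz");t=(T["p"],T["r"])
g=toworld("wrist",[[252.6,190.5],[244,190],[261.5,190],[253,179],[253,202]],.079,t);print(g,np.linalg.norm(g[1]-g[2]),np.linalg.norm(g[3]-g[4]))
d=toworld("wrist",[[202,135],[359,135],[357.5,222],[204.5,222]],.025,t);print(d,d.mean(0))
print(delta([.443,.3075,.052],1.384))
```

```text
[[0.43656022 0.30797604 0.079     ]
 [0.43435608 0.29937807 0.079     ]
 [0.43778421 0.31708416 0.079     ]
 [0.42480055 0.31073118 0.079     ]
 [0.44870941 0.30598446 0.079     ]] 0.01803490415374204 0.024375492742050416
[[0.37233601 0.25933967 0.025     ]
 [0.40719998 0.43940899 0.025     ]
 [0.51389575 0.42585658 0.025     ]
 [0.47734974 0.23709789 0.025     ]] [0.44269537 0.34042579 0.025     ]
[-1.00e-02 -3.00e-02 -1.00e-02 -5.70e-01  1.38e+01 -8.60e-01]
```

Call:
send_rows(series="0 0 0 -0.75 3.5 -0.2 1;0 0 0 -0.75 7 -0.2 1;0 0 0 -0.75 10.5 -0.2 1;0 0 0 -0.75 13.8 -0.2 1;0 0 0 -0.75 13.8 -0.2 1;0 0 0 -0.75 13.8 -0.2 -1;0 0 0 -0.75 13.8 -0.2 -1;0 0 0 -0.75 13.8 -0.2 -1;0 0 0 -0.75 13.8 -0.2 -1;0 0 0 -0.75 13.8 -0.2 -1", newtons=15)

```text
time_s: 1.82
ee_pos: [0.4363, 0.3082, 0.0538]
eef_rot: [-1.572, -0.001, 1.384]
force: [0.0, 0.1, -0.6]
grip_width: 0.0635
```

Call:
send_rows(series="0 0 0 0 0 0 -1;0 0 0 0 0 0 -1;0 0 0 0 0 0 -1;0 0 0 0 0 0 -1;0 0 0 0 0 0 -1;0 0 0 0 0 0 -1;0 0 0 0 0 0 -1;0 0 0 0 0 0 -1;0 0 0 0 0 0 -1;0 0 0 0 0 0 -1")

```text
time_s: 2.65
ee_pos: [0.4358, 0.3077, 0.0524]
eef_rot: [-1.571, 0.0, 1.384]
force: [0.2, -0.3, -0.2]
grip_width: 0.02
```

Run:
```python
from h import *
o=get_obs();print(o["grip_width"],o["force"],o["ee_pos"],delta([.442,.339,.052],1.384))
```

```text
0.019968732681959558 [ 0.15300372 -0.25088567 -0.22808378] [0.4358469  0.30768462 0.05239023] [-0.   -0.   -0.    3.19  0.04 -0.02]
```

Gripped at 20 mm, as expected. Slide it 3.2 cm.

Call:
send_rows(series="0 0 0 0.5 0 0 -1;0 0 0 1 0 0 -1;0 0 0 1.5 0 0 -1;0 0 0 2 0 0 -1;0 0 0 2.5 0 0 -1;0 0 0 3 0 0 -1;0 0 0 3.2 0 0 -1;0 0 0 3.2 0 0 -1;0 0 0 3.2 0 0 -1;0 0 0 3.2 0 0 -1")

```text
time_s: 3.48
ee_pos: [0.4418, 0.3393, 0.0524]
eef_rot: [-1.571, -0.0, 1.384]
force: [-0.1, 1.9, -0.7]
grip_width: 0.0203
```

Call:
send_rows(series="0 0 0 0 0 0 -1;0 0 0 0 0 0 0.2;0 0 0 0 0 0 0.2;0 0 0 0 0 0 0.2;0 0 0 0 0 0 0.2;0 0 0 0 0 0 0.2;0 0 0 0 0 0 0.2;0 0 0 0 -3.5 0 0.2;0 0 0 0 -7 0 1;0 0 0 0 -10 0 1")

```text
time_s: 4.32
ee_pos: [0.4418, 0.3392, 0.1543]
eef_rot: [-1.571, -0.0, 1.384]
force: [0.0, 1.0, 1.5]
grip_width: 0.0665
```

Run:
```python
from h import *
import numpy as np
o=get_obs();im=camera("wrist");cv2.imwrite("pics/w2.png",im[:,:,::-1])
t=(o["ee_pos"],o["eef_rot"]);np.savez("w2.npz",p=t[0],r=t[1]);print(t)
tp=camera("top")[:,:,::-1];cv2.imwrite("pics/t2.png",tp)
c=im[100:260,180:380,::-1]
cv2.imwrite("pics/c2.png",np.hstack([cv2.resize(c,(500,400)),cv2.resize(tp[195:255,95:140+0],(300,400),interpolation=cv2.INTER_CUBIC)]))
```

```text
(array([0.44176645, 0.3391636 , 0.15433797]), array([-1.57098825e+00, -1.59806622e-04,  1.38400250e+00]))
```

View pics/c2.png

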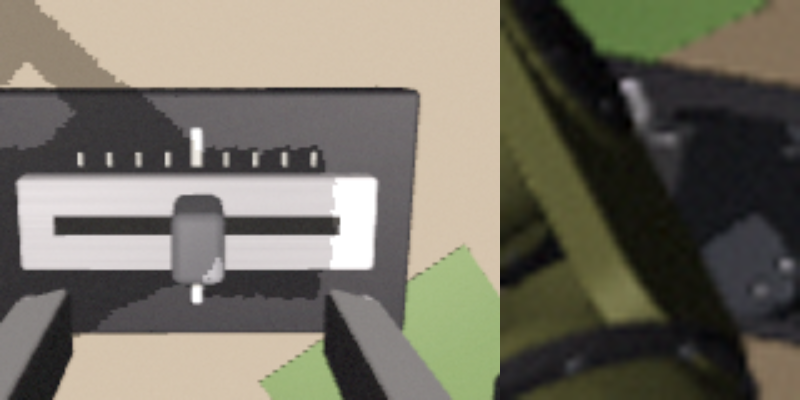

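The throttle grip at crop (198,235) lines up with the long marks at (196,147) and (196,293). Next I'll take a wrist look at the van.

Run:
```python
from h import *
print(delta([.60,-.03,.25],1.571))
```

```text
[  0.07  -2.14   0.06 -33.43  -9.31 -22.31]
```

Call:
send_rows(series="0 -2.14 0 -33.4 -9.3 -22.3 1;0 -2.14 0 -33.4 -9.3 -22.3 1;0 -2.14 0 -33.4 -9.3 -22.3 1;0 -2.14 0 -33.4 -9.3 -22.3 1;0 -2.14 0 -33.4 -9.3 -22.3 1;0 -2.14 0 -33.4 -9.3 -22.3 1;0 -2.14 0 -33.4 -9.3 -22.3 1;0 -2.14 0 -33.4 -9.3 -22.3 1;0 -2.14 0 -33.4 -9.3 -22.3 1;0 -2.14 0 -33.4 -9.3 -22.3 1")

```text
time_s: 5.25
ee_pos: [0.5992, -0.0326, 0.2452]
eef_rot: [-1.57, -0.0, 1.57]
force: [-0.0, 0.9, 0.4]
grip_width: 0.094
```

Call:
send_rows(series="0 0 0 0 0 0 1;0 0 0 0 0 0 1;0 0 0 0 0 0 1;0 0 0 0 0 0 1;0 0 0 0 0 0 1;0 0 0 0 0 0 1;0 0 0 0 0 0 1;0 0 0 0 0 0 1;0 0 0 0 0 0 1;0 0 0 0 0 0 1")

```text
time_s: 6.08
ee_pos: [0.5989, -0.0303, 0.2455]
eef_rot: [-1.571, 0.0, 1.571]
force: [-0.7, 0.7, -0.2]
grip_width: 0.0941
```

Run:
```python
from h import *
o=get_obs();im=camera("wrist")[:,:,::-1].copy();cv2.imwrite("pics/w3.png",im)
t=(o["ee_pos"],o["eef_rot"]);np.savez("w3.npz",p=t[0],r=t[1]);print(t)
H,S,V=cv2.split(cv2.cvtColor(im,cv2.COLOR_BGR2HSV))
for a,c in rects((V>190)&(S<50),60)[:6]: print(a,c.mean(0).round(),wrect("wrist",c,.055,t))
for a,c in rects((S>150)&(H<15)&(V>90),100)[:4]: print("w",a,c.mean(0).round(),wrect("wrist",c,.06,t))
```

```text
(array([ 0.59887221, -0.03032462,  0.24547475]), array([-1.57083947e+00,  3.04763408e-05,  1.57085560e+00]))
1188.0 [380.  51.] [446.2 112.4  95.3  35.2 -85.8]
727.5 [268. 211.] [653.1  -7.9  82.7  50.8  89.3]
327.0 [506.  39.] [437.6 255.9  40.5  17.3  11.7]
225.5 [ 31. 103.] [ 509.3 -309.7  110.     9.4    1. ]
218.0 [258. 320.] [814.4 -29.8 350.1   1.7  89.9]
215.0 [76. 94.] [ 500.4 -251.2  110.5    4.2   16.9]
```

View pics/w3.png

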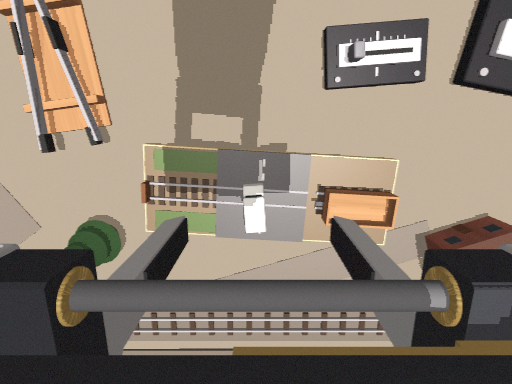

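The wrist view shows the van roof at about (255,213), bonnet at (253,189), slightly askew. The wagon is at right, and the tongs tips are at (46,143) and (96,136).

Run:
```python
from h import *
im=cv2.imread("pics/w3.png");T=np.load("w3.npz");t=(T["p"],T["r"])
H,S,V=cv2.split(cv2.cvtColor(im,cv2.COLOR_BGR2HSV))
m=np.zeros(V.shape,np.uint8);m[180:238,236:274]=((V>180)&(S<60))[180:238,236:274]
m=cv2.morphologyEx(m,cv2.MORPH_OPEN,np.ones((5,5)))
for a,c in rects(m,10): print(a,c.min(0),c.max(0),wrect("wrist",c,.055,t))
for y in range(182,238,3): 
    r=V[y,234:278].astype(int);i=np.where(m[y])[0];print(y,(i.min(),i.max()) if len(i) else "",r[::2].tolist())
# tongs in wrist view
print(toworld("wrist",[[46,143],[96,136]],.033,t))
# road: left/right edges, board corners at .018
b=toworld("wrist",[[145,145],[397,158]],.018,t);print(b)
```

```text
689.0 [243 197] [265 232] [652.6 -35.2  49.4  28.5   3.5]
151.0 [243 186] [262 194] [618.  -37.6  25.   10.8  90. ]
182  [103, 103, 104, 104, 106, 102, 104, 105, 106, 104, 103, 102, 105, 103, 104, 99, 100, 102, 103, 100, 102, 103]
185  [103, 101, 101, 100, 101, 144, 137, 138, 138, 144, 153, 159, 181, 188, 168, 105, 102, 103, 102, 102, 103, 102]
188 (np.int64(243), np.int64(262)) [162, 162, 161, 163, 146, 212, 215, 217, 218, 215, 216, 215, 214, 214, 203, 101, 102, 101, 102, 101, 103, 101]
191 (np.int64(243), np.int64(262)) [101, 100, 103, 101, 93, 213, 217, 217, 216, 216, 214, 215, 215, 213, 200, 121, 130, 133, 147, 147, 154, 159]
194 (np.int64(244), np.int64(262)) [99, 99, 103, 104, 100, 210, 215, 215, 214, 213, 214, 213, 213, 189, 254, 176, 173, 172, 172, 172, 173, 174]
197 (np.int64(259), np.int64(263)) [166, 165, 169, 123, 100, 133, 63, 77, 81, 99, 106, 130, 177, 228, 238, 166, 171, 169, 173, 171, 174, 173]
200 (np.int64(243), np.int64(264)) [167, 164, 165, 167, 92, 210, 212, 212, 211, 213, 212, 253, 255, 255, 255, 201, 171, 169, 170, 171, 171, 171]
203 (np.int64(243), np.int64(26
[... 1118 characters left out ...]
61, 161, 160, 161]
227 (np.int64(245), np.int64(265)) [156, 156, 154, 159, 156, 157, 255, 255, 255, 255, 255, 255, 255, 255, 255, 255, 172, 159, 159, 159, 160, 160]
230 (np.int64(245), np.int64(265)) [155, 154, 157, 157, 154, 155, 250, 255, 255, 255, 255, 255, 255, 255, 255, 255, 183, 159, 159, 159, 159, 160]
233  [154, 153, 155, 155, 154, 156, 164, 161, 155, 155, 157, 157, 183, 200, 159, 158, 159, 159, 157, 158, 159, 158]
236  [154, 150, 157, 154, 154, 156, 153, 154, 154, 154, 157, 155, 155, 157, 159, 155, 156, 157, 157, 158, 157, 159]
[[ 0.55833517 -0.31401711  0.033     ]
 [ 0.54917857 -0.24590826  0.033     ]]
[[ 0.56224582 -0.18768494  0.018     ]
 [ 0.58060856  0.16528888  0.018     ]]
```

Run:
```python
from h import *
print(delta([.428,-.301,.2],1.719))
```

```text
[ -0.    -1.7   -0.   -27.06   4.55  17.08]
```

Call:
send_rows(series="0 -1.7 0 -27 4.5 17.1 1;0 -1.7 0 -27 4.5 17.1 1;0 -1.7 0 -27 4.5 17.1 1;0 -1.7 0 -27 4.5 17.1 1;0 -1.7 0 -27 4.5 17.1 1;0 -1.7 0 -27 4.5 17.1 1;0 -1.7 0 -27 4.5 17.1 1;0 -1.7 0 -27 4.5 17.1 1;0 -1.7 0 -27 4.5 17.1 1;0 -1.7 0 -27 4.5 17.1 1")

```text
time_s: 6.97
ee_pos: [0.4271, -0.3014, 0.2003]
eef_rot: [-1.571, -0.0, 1.716]
force: [-0.2, 0.4, -0.5]
grip_width: 0.0941
```

Run:
```python
from h import *
o=get_obs();im=camera("wrist")[:,:,::-1].copy();cv2.imwrite("pics/w4.png",im)
t=(o["ee_pos"],o["eef_rot"]);np.savez("w4.npz",p=t[0],r=t[1]);print(t,o["qpos"],o["joint_vel"].round(3))
```

```text
(array([ 0.42706252, -0.30142197,  0.20032688]), array([-1.57061306e+00, -2.73879986e-04,  1.71618821e+00])) [-6.84711171e-01  2.43662679e-01  1.60458291e+00  5.15288586e-05
  1.29367286e+00 -2.40091351e+00] [ 0.053 -0.006 -0.007  0.004  0.004  0.017]
```

View pics/w4.png

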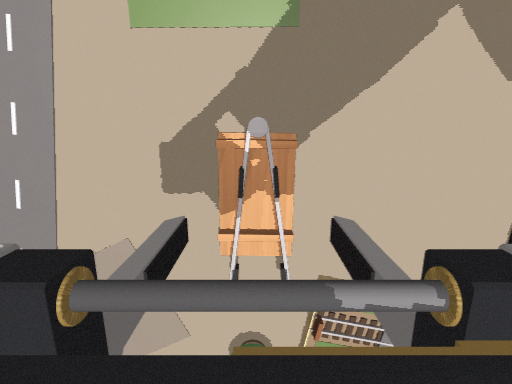

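Tongs lie centred and aligned with the image: pivot (258,127), panels (241,182) and (276,182), tips about (235,272) and (286,270).

Run:
```python
from h import *
im=cv2.imread("pics/w4.png");T=np.load("w4.npz");t=(T["p"],T["r"])
V=im.max(2).astype(int)
# panels: dark
for x0,x1 in((234,250),(268,286)):
    m=np.zeros(V.shape,bool);m[160:205,x0:x1]=V[160:205,x0:x1]<60
    for a,c in rects(m,5): print("panel",a,c.min(0),c.max(0),toworld("wrist",[(c.min(0)+c.max(0))/2],.044,t).round(4))
m=np.zeros(V.shape,bool);m[110:146,245:272]=(im.max(2)<im.min(2)+25)[110:146,245:272]&(V[110:146,245:272]>90)
(x,y),r=cv2.minEnclosingCircle(np.argwhere(m[:138])[:,::-1].astype(np.float32));print("pivot",x,y,r,toworld("wrist",[[258,127]],.041,t))
tp=toworld("wrist",[[234.5,270],[286,270]],.041,t);print(tp)
print(delta([.428,-.301,.015],1.719))
```

```text
panel 81.0 [238 166] [243 197] [[ 0.4308 -0.3219  0.044 ]]
panel 76.0 [273 166] [278 197] [[ 0.4249 -0.2809  0.044 ]]
pivot 257.5 129.64285278320312 13.652119636535645 [[ 0.36561233 -0.310393    0.041     ]]
[[ 0.54816007 -0.31455802  0.041     ]
 [ 0.53861717 -0.24876393  0.041     ]]
[ 0.000e+00 -1.000e-02  0.000e+00 -5.000e-02  1.856e+01 -1.000e-02]
```

Call:
send_rows(series="0 0 0 0 3.5 0 1;0 0 0 0 7 0 1;0 0 0 0 10.5 0 1;0 0 0 0 14 0 1;0 0 0 0 16.5 0 1;0 0 0 0 18.5 0 1;0 0 0 0 18.5 0 0.3;0 0 0 0 18.5 0 0.3;0 0 0 0 18.5 0 0.3;0 0 0 0 18.5 0 0.3", newtons=30)

```text
time_s: 7.85
ee_pos: [0.4289, -0.3007, 0.0171]
eef_rot: [-1.573, 0.002, 1.72]
force: [0.1, -0.1, 0.8]
grip_width: 0.0709
```

Call:
send_rows(series="0 0 0 0 0 0 -0.04;0 0 0 0 0 0 -0.04;0 0 0 0 0 0 -0.04;0 0 0 0 0 0 -0.04;0 0 0 0 0 0 -0.04;0 0 0 0 0 0 -0.04;0 0 0 0 0 0 -0.04;0 0 0 0 0 0 -0.04;0 0 0 0 0 0 -0.04;0 0 0 0 0 0 -0.04")

```text
time_s: 8.68
ee_pos: [0.4282, -0.3008, 0.016]
eef_rot: [-1.572, 0.001, 1.719]
force: [0.1, -0.2, 6.0]
grip_width: 0.0452
```

Call:
send_rows(series="0 0 0 0 -1 0 -0.04;0 0 0 0 -3 0 -0.04;0 0 0 0 -5 0 -0.04;0 0 0 0 -7 0 -0.04;0 0 0 0 -9 0 -0.04;0 0 0 0 -11 0 -0.04;0 0 0 0 -12 0 -0.04;0 0 0 0 -12 0 -0.04;0 0 0 0 -12 0 -0.04;0 0 0 0 -12 0 -0.04")

```text
time_s: 9.52
ee_pos: [0.4274, -0.3, 0.1343]
eef_rot: [-1.57, -0.001, 1.719]
force: [-1.2, 0.5, -1.2]
grip_width: 0.0449
```

Run:
```python
from h import *
o=get_obs();im=camera("wrist")[:,:,::-1].copy();sc=camera("scene")[:,:,::-1]
t=(o["ee_pos"],o["eef_rot"]);np.savez("w5.npz",p=t[0],r=t[1]);print(t,o["force"].round(2),o["moment"].round(3),o["grip_width"])
cv2.imwrite("pics/w5.png",im);cv2.imwrite("pics/c5.png",np.hstack([im[:300,100:420],cv2.resize(sc[60:240,180:360+28],(346,300),interpolation=cv2.INTER_CUBIC)]))
```

```text
(array([ 0.42739893, -0.30004845,  0.13425862]), array([-1.56953802e+00, -1.38065677e-03,  1.71902441e+00])) [-1.16  0.55 -1.21] [ 0.067 -0.031  0.023] 0.04488467886612381
```

View pics/c5.png

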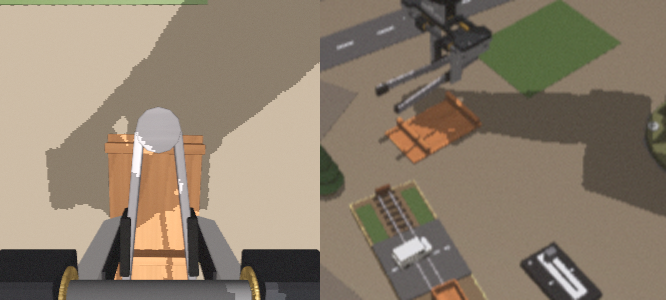

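Tongs are held between the fingers and look level, clear of the cradle. Now to the pre-approach pose.

Run:
```python
from h import *
T=np.load("w5.npz");t=(T["p"],T["r"])
for z in (.15,.16,.17):print(z,np.linalg.norm(toworld("wrist",[[258,130]],z,t)[0,:2]-t[0][:2]), np.linalg.norm(np.diff(toworld("wrist",[[236,130],[281,130]],z,t),axis=0)))
print(delta([.445,-.047,.10],1.626))
```

```text
0.15 0.06361951743790054 0.02486939938991416
0.16 0.06388799794752674 0.023346406025715444
0.17 0.0641564784904137 0.021823412661516783
[-2.000e-02  1.070e+00  2.000e-02  2.477e+01  3.450e+00 -5.480e+00]
```

Call:
send_rows(series="0 0.2 0 3.5 0 -0.8 -0.04;0 0.4 0 7 0 -1.6 -0.04;0 0.6 0 10.5 0 -2.3 -0.04;0 0.8 0 14 0 -3.1 -0.04;0 1 0 17.5 0 -3.9 -0.04;0 1.07 0 21 0 -4.7 -0.04;0 1.07 0 24 0.5 -5.3 -0.04;0 1.07 0 24.8 1.5 -5.5 -0.04;0 1.07 0 24.8 3 -5.5 -0.04;0 1.07 0 24.8 3.4 -5.5 -0.04")

```text
time_s: 10.45
ee_pos: [0.4446, -0.0465, 0.0991]
eef_rot: [-1.567, -0.001, 1.627]
force: [-0.2, -0.3, -1.1]
grip_width: 0.0454
```

Run:
```python
from h import *
o=get_obs();print(o["ee_pos"],o["eef_rot"],o["grip_width"],o["force"],delta([.445,-.0467,.024],1.626))
```

```text
[ 0.44456229 -0.04648027  0.09909015] [-1.56747029e+00 -6.81507974e-04  1.62711468e+00] 0.045433561170198575 [-0.23721311 -0.30782791 -1.14682237] [-0.04  0.01  0.01 -0.03  7.51 -0.07]
```

Call:
send_rows(series="0 0 0 0 1 0 -0.04;0 0 0 0 2 0 -0.04;0 0 0 0 3 0 -0.04;0 0 0 0 4 0 -0.04;0 0 0 0 5 0 -0.04;0 0 0 0 6 0 -0.04;0 0 0 0 7 0 -0.04;0 0 0 0 7.4 0 -0.04;0 0 0 0 7.4 0 -0.04;0 0 0 0 7.4 0 -0.04")

```text
time_s: 11.28
ee_pos: [0.4457, -0.047, 0.0274]
eef_rot: [-1.571, -0.0, 1.626]
force: [-0.5, -0.6, -0.3]
grip_width: 0.0452
```

Run:
```python
from h import *
o=get_obs();print(o["ee_pos"],o["eef_rot"],o["grip_width"],o["force"].round(2))
a=camera("scene")[:,:,::-1];b=camera("top")[:,:,::-1];cv2.imwrite("pics/s6.png",a);cv2.imwrite("pics/t6.png",b)
r=lambda m:cv2.resize(m,(400,400),interpolation=cv2.INTER_CUBIC)
cv2.imwrite("pics/c6.png",np.hstack([r(a[140:270,200:330]),r(b[120:210,215:305])]))
```

```text
[ 0.44570259 -0.04703127  0.02743667] [-1.57065492e+00 -1.74979433e-05  1.62569915e+00] 0.04523122204575996 [-0.46 -0.59 -0.35]
```

View pics/c6.png

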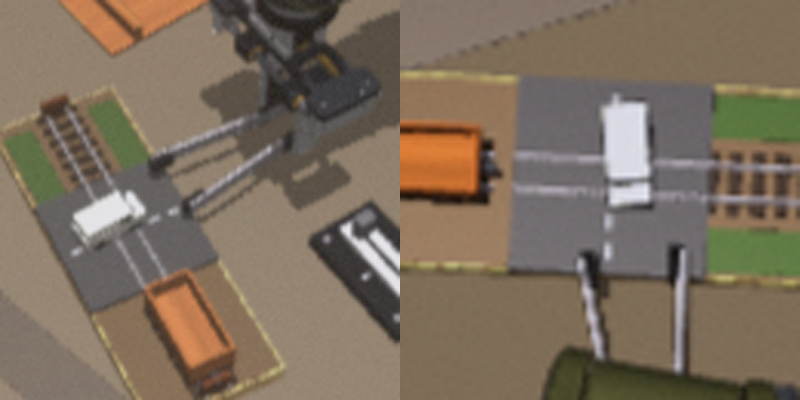

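Tips in the top crop at (588,257) and (678,252) straddle the van (628,155), aligned with its axis. Advance 7.5 cm.

Call:
send_rows(series="0 0 0 0 0.2 -1 -0.04;0 0 0 0 0.2 -2 -0.04;0 0 0 0 0.2 -3 -0.04;0 0 0 0 0.2 -4 -0.04;0 0 0 0 0.2 -5 -0.04;0 0 0 0 0.2 -6 -0.04;0 0 0 0 0.2 -7 -0.04;0 0 0 0 0.2 -7.5 -0.04;0 0 0 0 0.2 -7.5 -0.04;0 0 0 0 0.2 -7.5 -0.04")

```text
time_s: 12.22
ee_pos: [0.5203, -0.0429, 0.0255]
eef_rot: [-1.571, 0.0, 1.626]
force: [-0.2, -0.1, -1.0]
grip_width: 0.0452
```

Run:
```python
from h import *
o=get_obs();print(o["ee_pos"],o["eef_rot"],o["grip_width"],o["force"].round(2))
a=camera("scene")[:,:,::-1];b=camera("top")[:,:,::-1];cv2.imwrite("pics/s7.png",a);cv2.imwrite("pics/t7.png",b)
r=lambda m:cv2.resize(m,(400,400),interpolation=cv2.INTER_CUBIC)
cv2.imwrite("pics/c7.png",np.hstack([r(a[140:270,200:330]),r(b[120:210,215:305])]))
```

```text
[ 0.52031641 -0.04287855  0.02552013] [-1.57078359e+00  4.06034684e-05  1.62582991e+00] 0.045246919567219206 [-0.19 -0.08 -0.96]
```

View pics/c7.png

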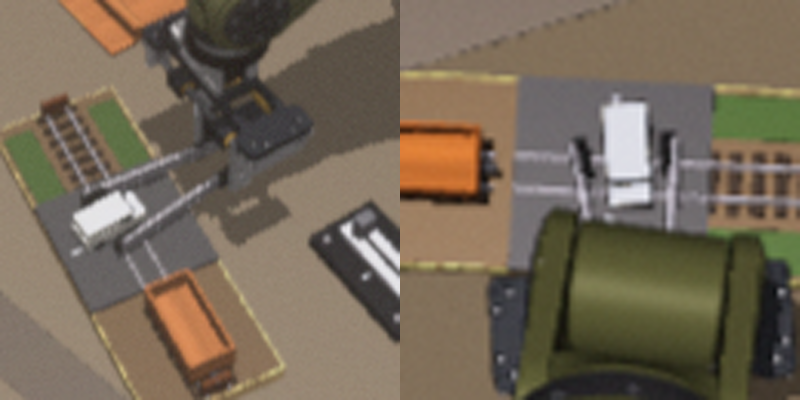

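Pads at (583,150) and (667,150) flank the van centred at (627,155). Close.

Call:
send_rows(series="0 0 0 0 0 0 -0.1;0 0 0 0 0 0 -0.15;0 0 0 0 0 0 -0.2;0 0 0 0 0 0 -0.3;0 0 0 0 0 0 -0.4;0 0 0 0 0 0 -0.4;0 0 0 0 0 0 -0.4;0 0 0 0 0 0 -0.4;0 0 0 0 0 0 -0.4;0 0 0 0 0 0 -0.4", newtons=40)

```text
time_s: 13.15
ee_pos: [0.5205, -0.0429, 0.0255]
eef_rot: [-1.571, -0.0, 1.626]
force: [-0.9, -0.1, 0.2]
grip_width: 0.0377
```

Width 37.7 mm, so the tongs are closed on the van. Lift 12.5 cm slowly.

Call:
send_rows(series="0 0 0 0 -0.3 0 -0.4;0 0 0 0 -0.8 0 -0.4;0 0 0 0 -1.4 0 -0.4;0 0 0 0 -2 0 -0.4;0 0 0 0 -2.6 0 -0.4;0 0 0 0 -3.2 0 -0.4;0 0 0 0 -3.8 0 -0.4;0 0 0 0 -4.4 0 -0.4;0 0 0 0 -5 0 -0.4;0 0 0 0 -5.6 0 -0.4")

```text
time_s: 13.98
ee_pos: [0.5205, -0.0429, 0.0821]
eef_rot: [-1.571, 0.0, 1.626]
force: [0.3, 0.5, -1.5]
grip_width: 0.0379
```

Call:
send_rows(series="0 0 0 0 -0.6 0 -0.4;0 0 0 0 -1.4 0 -0.4;0 0 0 0 -2.2 0 -0.4;0 0 0 0 -3 0 -0.4;0 0 0 0 -3.8 0 -0.4;0 0 0 0 -4.6 0 -0.4;0 0 0 0 -5.4 0 -0.4;0 0 0 0 -6.2 0 -0.4;0 0 0 0 -6.7 0 -0.4;0 0 0 0 -7 0 -0.4")

```text
time_s: 14.82
ee_pos: [0.5207, -0.0429, 0.1523]
eef_rot: [-1.572, 0.0, 1.626]
force: [0.5, -0.1, -1.9]
grip_width: 0.0375
```

Call:
send_rows(series="0 0 0 0 0 0 -0.4;0 0 0 0 0 0 -0.4;0 0 0 0 0 0 -0.4;0 0 0 0 0 0 -0.4;0 0 0 0 0 0 -0.4;0 0 0 0 0 0 -0.4;0 0 0 0 0 0 -0.4;0 0 0 0 0 0 -0.4;0 0 0 0 0 0 -0.4;0 0 0 0 0 0 -0.4")

```text
time_s: 15.65
ee_pos: [0.5205, -0.0429, 0.1514]
eef_rot: [-1.571, 0.0, 1.626]
force: [-0.6, 0.1, -1.1]
grip_width: 0.0379
```

Run:
```python
from h import *
o=get_obs();print(o["ee_pos"],o["eef_rot"],o["grip_width"],o["force"].round(2),o["joint_vel"].round(3))
a=camera("scene")[:,:,::-1];b=camera("top")[:,:,::-1];cv2.imwrite("pics/s8.png",a);cv2.imwrite("pics/t8.png",b)
r=lambda m:cv2.resize(m,(400,400),interpolation=cv2.INTER_CUBIC)
cv2.imwrite("pics/c8.png",np.hstack([r(a[110:270,190:350]),r(b[90:250,95:305][:, :])]))
```

```text
[ 0.52049387 -0.04289993  0.15143369] [-1.57074208e+00  1.35504241e-05  1.62571752e+00] 0.03787498186502742 [-0.61  0.07 -1.07] [-0.001  0.     0.001 -0.001 -0.002 -0.   ]
```

View pics/c8.png

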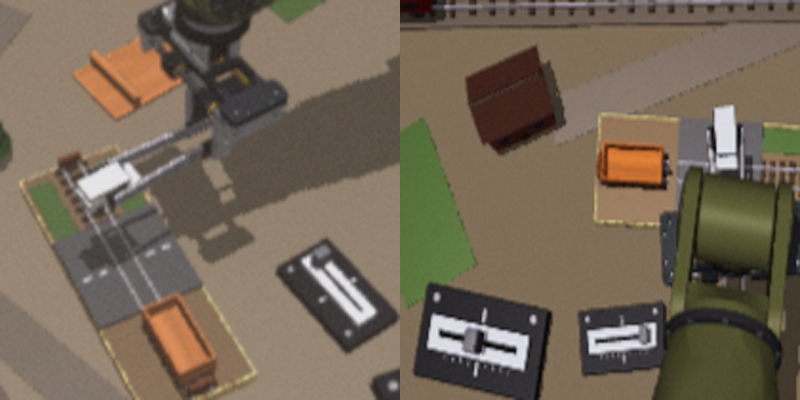

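Run:
```python
from h import *
P=lambda n:(lambda c:c["K"]@np.c_[c["R"],c["t"]])(camera_info(n))
X=cv2.triangulatePoints(P("scene"),P("top"),np.array([[233.2],[182.]]),np.array([[265.6],[144.8]]));print((X[:3]/X[3]).ravel())
print(toworld("top",[[95+74*.525,90+340*.4]],.079),"stop ~ .442,.339")
o=get_obs();print(o["grip_width"],o["ee_pos"])
```

```text
[ 0.64427513 -0.03528384  0.17227573]
[[0.44069236 0.33201838 0.079     ]] stop ~ .442,.339
0.03797728980501874 [ 0.52051336 -0.04287698  0.15143685]
```

```bash
python3 -c "
from station import *
print(hand_in())"
```

```text
the job is handed in; nothing more can be done
None
```

I set the throttle to the stop mark, closed the tongs on the van, and lifted it. I handed in at about 16 s with the van still held in the air; the hand-in gives no verdict.

**Throttle:** I gripped the block, slid it 3.2 cm and released it. In the wrist close-up it sat within about 1 mm of the long marks. A rougher reading from the top view after the lift put it about 7 mm short, right at the tolerance. That view had also read the grip about 3.5 mm short along the track before the slide, so I trusted the close-up, but this is the one check that disagreed.

**Van:** The fingers read 37.9 mm on the tongs, against 38 mm expected when closed on the van. Using two camera views, the van's roof is at 0.172 m, so its underside is about 11.7 cm above the road. It is centred between the tips, and the arm was still.

**Surroundings:** The wagon and cottage look undisturbed in the last pictures. The fir was only partly in view, and I did not re-measure any of the three.

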